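# Pull the empty desk tray forward and stand the flask in it

## Robot

A 6-joint arm with a two-finger parallel gripper is mounted at the origin on the work surface. World frame = base frame: x ahead of the robot, y to its left, z up, the work surface at z = 0. Lengths are in m, angles in rad, forces in N, time in s.
With the tool pointing down it reaches from about 0.35 to 0.975 m from the base axis. Payload 4.9 kg.
Tool frame: the origin (TCP) lies on the centre line of the jaws, within the pads' length; the fingertips stand 17 mm ahead of it and the grasp point (between the pads) lies 2 mm behind it (ctrl.tcp_to_tips is the x of the fingertips in the tool frame, in m); x points along the fingers, z is the direction in which the jaws open and shut, and the axes are right-handed (so a half turn about x gives the same grasp; the last joint's range is limited). The gripper opens to 85 mm and grips with 20 to 120 N. Pads are 22 mm wide; open, the fingers measure 114 mm over their backs; the gripper's body (76 mm by 85 mm) begins 54 mm behind the grasp point. The pads swing forward as they close: fully open they stand 13 mm farther back than shut.
Start: joints at [1.219, 0.053, 1.613, -0, 1.476, -0.119], TCP at [0.144, 0.608, 0.248] pointing down, gripper open.
Joint ranges: [-3.01, 3.01], [-1.01, 2.22], [0.06, 2.58], [-1.02, 4.17], [0.09, 2.62], [-3.14, 3.14]. Speed limits (rad/s): [2.57, 2.57, 3.14, 3.14, 3.14, 3.14].

## Interface

Orientations are given as a rotation vector (axis times angle).
In Python, from station import ctrl, cams, finder gives the robot as it stands.
- The arm moves only by the tool step_arm, never from a script. Its argument "moves" is a list of rows, each a list of 3 entries, a list of its own where there are three numbers: the shift along the tool's x, y, z in cm, then the turn, a rotation vector about the tool's x, y, z in degrees, then the opening, from 0 (shut) to 1 (fully open). A call has exactly 10 rows; each row is the pose to reach, as a shift and turn from the pose measured when the call began, along the tool's axes at that moment; what a row does not reach only later rows make up. A row lasts 1/12 s, in which the tool goes at most 41.7 mm and 7.16 degrees, less where a joint would pass 70% of its speed; a pose out of reach is approached as far as the arm can. A call with a gripper value outside its range is refused whole. The fingers move at their own pace and stop on an object; "grip_force" is the grip in N (left out, the last holds). Time passes only in rows, so rows that repeat a pose let the fingers close, or fill a call up. It gives the time, the measured TCP pose, the force and the opening at its end, in the units of the state.
- ctrl.get_obs(): the state, without advancing time (a new reading comes with each control period).
- cams.get_image(name): name is "scene" or "top"; returns a dict with "pixels" (384x512x3 uint8, blue, green, red), "fx", "fy", "cx", "cy" (pixels), "dist_coeffs" ([k1, k2, p1, p2, k3] as OpenCV has them; the pictures are not rectified), "position" and "attitude" of the camera in the world. Camera axes: x right, y up, looking along -z (the intrinsics and any distortion apply to the point x, -y, -z); pixel columns grow to the right and rows downward; lengths in m; the calibration is good to about 2 mm. A picture is of the moment at which its call begins. There is no depth.
- ctrl.finish_job(): hands the job in, once; it reports no verdict.
Trained networks look in the newest picture that a camera, given by its name, has taken for a name from the list of things; names that differ only in an ending like _2 or _b are one class to them, and where a whole thing is asked for, a point or a joint stands for the part that bears it (a point fixed in the world has none). Each returns a list of dicts, best first, with "conf" (0 to 1); they miss things now and then, are a little off and sometimes report something else, mostly with a low value. They report only what shows in the picture. A call takes as long as a camera call. They do not tell look-alikes from the thing itself.
- finder.find_in(camera, name): "at" ([column, row] in pixels, amid what is visible of it).
- finder.regions_of(camera, name): "region" (384x512 bool, what is visible of it) and "at" ([column, row] in pixels, amid what is visible of it).
- finder.tip_of(camera, name): "at" ([column, row] in pixels: a listed point, or the origin of a listed thing).
The state is a dict: "t": time; "q": joint angles; "dq": joint speeds; "effort": joint torques, N m; "tool_pos": TCP position; "tool_rot": TCP orientation; "contact_force": force on the tool from outside, world axes, zero at the start; "wrist_torque": the same for the moment, N m; "opening": finger opening in m.
Only numpy, scipy, OpenCV 4.12 (cv2) and the standard library are available. Lean on these libraries where they do the work, as an engineer would, in place of code of your own. Each camera call takes 0.05 s, during which the arm holds its last target. There are 200 camera calls.

## Task

Two identical wooden trays stand at the back of the desk and one of them already holds a book. Slide the empty tray towards you along the desk, without lifting or tipping it, until it lies wholly on the dark desk mat and roughly square with it (hooking its far wall works well); only then stand the steel flask upright in that tray, setting it down rather than dropping it. Leave the book and its tray, the lunch jar and the stapler where they are.

Things in the scene. Friction and masses are not known exactly. Their poses are not given: they have to be found in the camera images.
- mat: thin dark rubber desk mat, flush with the desk (no step), 190 (own x, away from the robot) x 540 (own y); fixed. Origin: its centre.
- tray_a: one of two identical open plywood trays (which of them is the left one, and which holds the book, must be seen). 130 long (own x), 140 wide (own y), 45 high; walls and floor 8 thick, so 114 x 124 and 37 deep inside; about 0.4 kg, slides on the desk with a few newtons. Origin: centre of its underside, z up. At the start its own x axis points away from the robot within 0.25 rad.
- tray_b: one of two identical open plywood trays (which of them is the left one, and which holds the book, must be seen). 130 long (own x), 140 wide (own y), 45 high; walls and floor 8 thick, so 114 x 124 and 37 deep inside; about 0.4 kg, slides on the desk with a few newtons. Origin: centre of its underside, z up. At the start its own x axis points away from the robot within 0.25 rad.
- book: thick book with grey cover lying flat inside one of the two trays, 86 x 110 x 50, standing about 13 above the tray's walls. Origin: centre of its underside. Leave alone.
- flask: slim steel vacuum flask standing on the desk at the left or right side; body 56 in diameter up to 100 above its foot, then a black cap 50 in diameter, 130 high in all; about 0.3 kg. Origin: centre of its underside, z along its axis.
- lunch_jar: wide black lunch jar with a grey lid, 104 in diameter, 91 high, standing on the side opposite to the flask. Origin: centre of its underside. Leave alone.
- stapler: desk stapler lying to the left of the trays, roughly along the robot's forward direction, 40 x 130 (own y), 38 high. Origin: centre of its underside. Leave alone.
Not all that is in view belongs to the job. What is shaped like the tray_b but blue, red or yellow is not meant.

How it is judged:
By the outcome, as a careful person would: the job done as asked, in the order asked, and still so for the second after the job is handed in, with the robot touching nothing.
It also fails if it takes over 61 s, if anything falls off the work surface, if the arm or the gripper's body presses on something with over 40 N, if the wrist force passes 120 N, or if a joint passes its speed limit or range.

## Working session

There is one attempt and no reset: what is moved stays moved. The work goes in short steps, Python scripts to look and compute and a tool call to move; the robot and the scene stay as the last step left them, time stands still between calls to the robot, and variables do not carry over. Pictures are saved under pics/ and viewed, on a budget of 10 in all, crops included, one or two more only if the job needs it, and the job is handed in when it is done.

Besides the shell and the picture viewer there is one more tool, called as name(argument=value, ...) on one line, values as JSON. step_arm: Moves the arm, as the interface text tells. Its arguments: {"type":"object","properties":{"moves":{"type":"array"},"grip_force":{"type":"number"}},"required":["moves"]}

```bash
ls; mkdir -p pics; cat > h.py <<'E'
import numpy as np, cv2
from scipy.spatial.transform import Rotation as R
from station import ctrl, cams, finder
def rot(a):
    a=np.array(a,float)
    if a.shape==(3,3): return a
    return (R.from_rotvec(a) if a.size==3 else R.from_quat(a)).as_matrix()
def cam(n):
    im=cams.get_image(n); return im
def K(im): return np.array([[im['fx'],0,im['cx']],[0,im['fy'],im['cy']],[0,0,1.]]),np.array(im['dist_coeffs'],float)
def ground(im,uv,z=0.):
    k,d=K(im); p=cv2.undistortPoints(np.array(uv,float).reshape(-1,1,2),k,d).reshape(-1,2)
    r=np.c_[p[:,0],-p[:,1],-np.ones(len(p))]@rot(im['attitude']).T
    o=np.array(im['position']); return o+r*((z-o[2])/r[:,2])[:,None]
def proj(im,P):
    k,d=K(im); c=(np.array(P,float).reshape(-1,3)-im['position'])@rot(im['attitude'])
    return cv2.projectPoints(c*[1,-1,-1],np.zeros(3),np.zeros(3),k,d)[0].reshape(-1,2)
E
python3 - <<'E'
from h import *
a=cam('scene');b=cam('top')
for n,i in (('scene',a),('top',b)): print(n,i['position'],i['attitude'],i['fx'],i['dist_coeffs'])
cv2.imwrite('pics/s0.png',a['pixels']);cv2.imwrite('pics/t0.png',b['pixels'])
for c,im in (('scene',a),('top',b)):
  for n in ('tray_a','flask','lunch_jar','stapler','book','mat'):
    print(c,n,[(np.round(d['at']),round(d['conf'],2),ground(im,d['at'])[0,:2].round(3)) for d in finder.tip_of(c,n)])
o=ctrl.get_obs();print(o['tool_pos'],o['tool_rot'],o['opening'])
print(rot(o['tool_rot']).round(3), ctrl.tcp_to_tips)
E
```

```text
pics
scene [ 1.54906912 -0.33718293  0.99845325] [0.71116164 0.51308346 1.18799622] 488.1079408516702 [-0.03311325  0.          0.          0.          0.        ]
top [ 0.26248164 -0.03201334  1.30118027] [ 0.16571047 -0.15092167 -1.50728159] 416.8532704140592 [-0.07644853  0.          0.          0.          0.        ]
scene tray_a [(array([300., 272.]), 0.88, array([0.84 , 0.015])), (array([107., 168.]), 0.83, array([ 0.264, -0.421])), (array([300., 203.]), 0.81, array([0.6  , 0.111])), (array([208., 291.]), 0.73, array([ 0.826, -0.224])), (array([213., 219.]), 0.67, array([ 0.587, -0.152]))]
scene flask [(array([359., 149.]), 0.59, array([0.415, 0.396]))]
scene lunch_jar [(array([125., 201.]), 0.85, array([ 0.438, -0.382]))]
scene stapler []
scene book [(array([300., 198.]), 0.67, array([0.58 , 0.117]))]
scene mat [(array([248., 179.]), 0.75, array([ 0.452, -0.005]))]
top tray_a [(array([324., 109.]), 0.94, array([ 0.826, -0.224])), (array([384., 288.]), 0.93, array([ 0.251, -0.425])), (array([302., 178.]), 0.78, array([ 0.582, -0.159])), (array([253., 108.]), 0.74, array([0.815, 0.013])), (array([225., 174.]), 0.61, array([0.583, 0.088]))]
top flask [(array([126., 216.]), 0.84, array([0.429, 0.392]))]
top lunch_jar [(array([374., 226.]), 0.58, array([ 0.443, -0.392]))]
top stapler [(array([162., 146.]), 0.85, array([0.667, 0.304])), (array([128., 214.]), 0.35, array([0.434, 0.388]))]
top book [(array([220., 170.]), 0.82, array([0.595, 0.106]))]
top mat [(array([250., 218.]), 0.68, array([ 0.444, -0.001]))]
[0.14417592 0.60814537 0.24835079] [-1.03596162  1.31032007  1.03604813] 0.0855205010790147
[[-0.    -0.973  0.231]
 [ 0.     0.231  0.973]
 [-1.     0.     0.   ]] 0.017
```

View pics/t0.png

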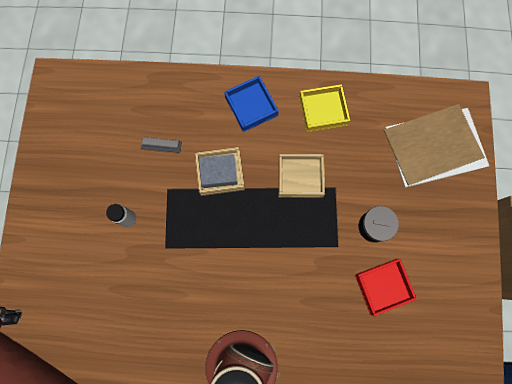

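View pics/s0.png

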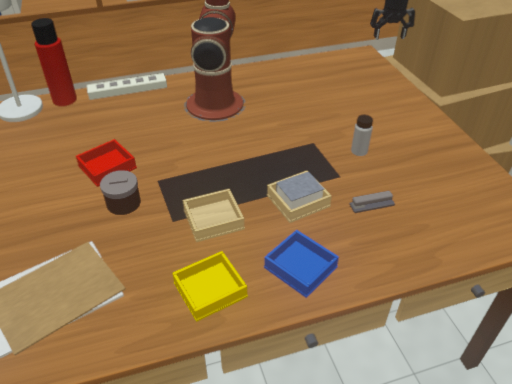

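Wooden trays: the empty one is at top (302,176) and scene (213,213), and the one with the book is at top (219,171) and scene (299,195). Coloured look-alikes at top are blue (251,103), yellow (325,107) and red (386,287). I choose the empty plywood tray at (302,176). Next I fit it and check the choice in a crop.

```bash
cat >> h.py <<'E'
def fitbox(im,mask,zs,L,W,H,x0):
    """fit x,y,yaw of a box so that its silhouette matches mask (IoU)"""
    from scipy.optimize import minimize
    S=4
    m=mask.astype(np.uint8)
    ys,xs=np.where(m);r0,r1,c0,c1=ys.min()-8,ys.max()+9,xs.min()-8,xs.max()+9
    mb=cv2.resize(m[r0:r1,c0:c1],None,fx=S,fy=S,interpolation=cv2.INTER_LINEAR)>0
    def cost(p):
        c,s=np.cos(p[2]),np.sin(p[2])
        P=[[p[0]+c*a*L/2-s*b*W/2,p[1]+s*a*L/2+c*b*W/2,z] for a in(-1,1) for b in(-1,1) for z in (zs,zs+H)]
        uv=(proj(im,P)-[c0,r0]+.5)*S
        h=cv2.convexHull(uv.astype(np.float32))
        q=np.zeros(mb.shape,np.uint8);cv2.fillConvexPoly(q,np.round(h*16).astype(np.int32),1,shift=4)
        return 1-(q&mb).sum()/(q|mb).sum()
    x0=np.array(x0,float);best=None
    for a in (-.15,0,.15):
        g=x0+[0,0,a]
        r=minimize(cost,g,method='Nelder-Mead',options=dict(initial_simplex=[g,g+[.01,0,0],g+[0,.01,0],g+[0,0,.1]],xatol=1e-4,fatol=1e-4))
        if best is None or r.fun<best.fun: best=r
    return best.x.round(4),round(best.fun,3)
def tray(c,guess):
    im=cam(c);u=proj(im,[*guess[:2],.02])[0]
    R_=finder.regions_of(c,'tray_b')
    d=min(R_,key=lambda d:np.hypot(*(np.array(d['at'])-u)))
    return im,d,fitbox(im,d['region'],0,.13,.14,.045,guess)
E
python3 - <<'E'
from h import *
for c in('top','scene'):
    im,d,f=tray(c,[.58,-.157,0]);print(c,'empty',d['at'],d['conf'],f)
    im,d,f=tray(c,[.59,.1,0]);print(c,'book',d['at'],f)
    if c=='top': top=im
    m=cv2.inRange(im['pixels'],(0,0,0),(45,45,45))
    n,l,st,ce=cv2.connectedComponentsWithStats(m)
    u=proj(im,[.445,0,0])[0].astype(int);k=l[u[1],u[0]]
    ct=max(cv2.findContours((l==k).astype(np.uint8),0,2)[0],key=cv2.contourArea).reshape(-1,2)
    g=ground(im,ct)[:,:2];print(c,'mat',cv2.minAreaRect((g*1000).astype(np.float32)))
    r=finder.regions_of(c,'flask')
    r=max(r,key=lambda d:d['conf']);print('flask',r['at'],r['conf'])
    ys,xs=np.where(r['region']);print(xs.min(),xs.max(),ys.min(),ys.max())
    f=finder.find_in(c,'stapler')
    print([(d['at'],d['conf']) for d in f])
    if c=='scene': img=im['pixels']; u=proj(im,[.58,-.157,0])[0].astype(int); cv2.imwrite('pics/crop.png',cv2.resize(img[130:260,130:400],None,fx=2.9,fy=2.9,interpolation=2))
E
```

```text
top empty [301.6, 175.1] 0.81 (array([ 0.5867, -0.1535,  0.0596]), np.float64(0.035))
top book [240.7, 169.5] (array([0.5872, 0.102 , 0.1941]), np.float64(0.678))
top mat ((446.8977966308594, -3.576873779296875), (186.52171325683594, 537.6991577148438), 3.673983573913574)
flask [119.5, 212.2] 0.91
106 135 204 226
[([158.3, 143.5], 0.7)]
scene empty [212.0, 212.8] 0.61 (array([ 0.5914, -0.1505,  0.0477]), np.float64(0.032))
scene book [302.3, 210.6] (array([0.5902, 0.1077, 0.173 ]), np.float64(0.611))
scene mat ((83.82696533203125, 163.0946044921875), (2762.67333984375, 2145.1494140625), 73.05970764160156)
flask [360.1, 134.5] 0.56
352 372 114 155
[]
```

View pics/crop.png

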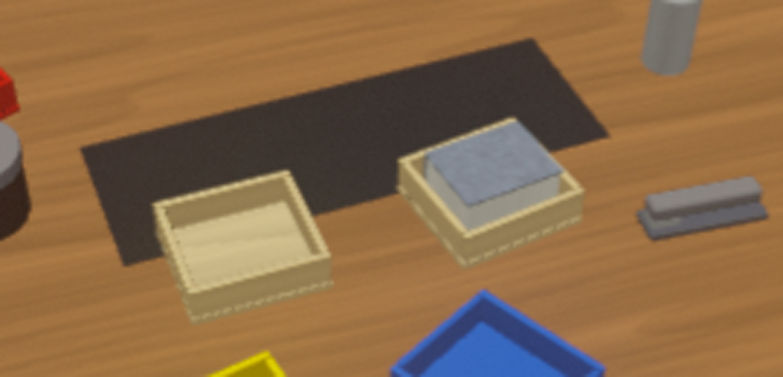

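The crop shows the empty plywood tray at (240,240), clearly distinct from the tray with the book at (490,190). The mat is at (0.446, -0.003) with yaw about 0.064, and the tray is at (0.589, -0.152) with yaw about 0.05. Plan: put the open fingers into the empty tray, bear on the inside of its near wall and pull it 132 mm along the mat's -x.

```bash
cat >> h.py <<'E'
def plan(x,y,z,zang):
    """shift cm, turn deg for TCP to world xyz, tool down, tool z axis at yaw zang deg"""
    o=ctrl.get_obs();M=rot(o['tool_rot'])
    a=np.radians(zang);zt=np.array([np.cos(a),np.sin(a),0]);xt=np.array([0,0,-1.]);T=np.c_[xt,np.cross(zt,xt),zt]
    print('t',round(o['t'],2),'pos',o['tool_pos'].round(4),'zyaw',np.degrees(np.arctan2(M[1,2],M[0,2])).round(2),'F',np.round(o['contact_force'],1),'op',o['opening'])
    print('shift',((np.array([x,y,z])-o['tool_pos'])@M*100).round(2),'turn',np.degrees(R.from_matrix(M.T@T).as_rotvec()).round(2))
E
python3 - <<'E'
from h import *
from scipy.optimize import minimize
plan(.569,-.153,.2,93.5)
# flask: cylinder silhouette fit in both views
data=[]
for c in('top','scene'):
    im=cam(c);r=max(finder.regions_of(c,'flask'),key=lambda d:d['conf'])['region'];data.append((im,r))
t=np.linspace(0,2*np.pi,32)
def cost(p,D):
    s=0
    for im,m in D:
        q=np.zeros(m.shape,np.uint8)
        for rr,a,b in((.028,0,.1),(.025,.1,.13)):
            P=[[p[0]+rr*np.cos(k),p[1]+rr*np.sin(k),z] for k in t for z in(a,b)]
            cv2.fillConvexPoly(q,np.round(cv2.convexHull(proj(im,P).astype(np.float32))*16).astype(np.int32),1,shift=4)
        s+=1-(q&m).sum()/(q|m).sum()
    return s/len(D)
for D in (data,data[:1],data[1:]):
    g=np.array([.422,.394]);r=minimize(cost,g,args=(D,),method='Nelder-Mead',options=dict(initial_simplex=[g,g+[.015,0],g+[0,.015]]));print(r.x.round(4),round(r.fun,3))
E
```

```text
t 1.3 pos [0.1442 0.6081 0.2483] zyaw 76.66 F [-0.6 -0.7 -0.4] op 0.08533295227738028
shift [  4.83 -58.9  -64.26] turn [-16.84   0.    -0.  ]
[0.4224 0.3902] 0.108
[0.4219 0.3901] 0.081
[0.4261 0.3904] 0.13
```

step_arm(moves=[[[0,-58.9,-64.3],[-16.8,0,0],0.8],[[0,-58.9,-64.3],[-16.8,0,0],0.8],[[0,-58.9,-64.3],[-16.8,0,0],0.8],[[0,-58.9,-64.3],[-16.8,0,0],0.8],[[0,-58.9,-64.3],[-16.8,0,0],0.8],[[0,-58.9,-64.3],[-16.8,0,0],0.8],[[0,-58.9,-64.3],[-16.8,0,0],0.8],[[0,-58.9,-64.3],[-16.8,0,0],0.8],[[0,-58.9,-64.3],[-16.8,0,0],0.8],[[0,-58.9,-64.3],[-16.8,0,0],0.8]])

```text
t: 2.33
tool_pos: [0.3476, 0.2426, 0.2487]
tool_rot: [-1.254, 1.178, 1.253]
contact_force: [0.4, 0.6, -0.0]
opening: 0.068
```

```bash
python3 -c "
from h import *
plan(.569,-.153,.2,93.5)"
```

```text
t 2.33 pos [0.3476 0.2426 0.2487] zyaw 93.5 F [ 0.4  0.6 -0. ] op 0.067970135165131
shift [  4.87 -19.68 -40.83] turn [-0.    0.03  0.07]
```

step_arm(moves=[[[4.9,-19.7,-40.8],[0,0,0],0.8],[[4.9,-19.7,-40.8],[0,0,0],0.8],[[4.9,-19.7,-40.8],[0,0,0],0.8],[[4.9,-19.7,-40.8],[0,0,0],0.8],[[4.9,-19.7,-40.8],[0,0,0],0.8],[[4.9,-19.7,-40.8],[0,0,0],0.8],[[4.9,-19.7,-40.8],[0,0,0],0.8],[[4.9,-19.7,-40.8],[0,0,0],0.8],[[4.9,-19.7,-40.8],[0,0,0],0.8],[[4.9,-19.7,-40.8],[0,0,0],0.8]])

```text
t: 3.17
tool_pos: [0.55, -0.1195, 0.2039]
tool_rot: [-1.254, 1.178, 1.252]
contact_force: [1.2, -0.1, 1.5]
opening: 0.0684
```

```bash
python3 -c "
from h import *
plan(.569,-.153,.09,93.5)"
```

```text
t 3.17 pos [ 0.55   -0.1195  0.2039] zyaw 93.46 F [ 1.2 -0.1  1.5] op 0.0684115462911407
shift [11.4  -1.67 -3.46] turn [-0.04  0.03  0.1 ]
```

step_arm(moves=[[[0,-1.7,-3.5],[0,0,0],0.8],[[0,-1.7,-3.5],[0,0,0],0.8],[[4,-1.7,-3.5],[0,0,0],0.8],[[8,-1.7,-3.5],[0,0,0],0.8],[[11,-1.7,-3.5],[0,0,0],0.8],[[11.4,-1.7,-3.5],[0,0,0],0.8],[[11.4,-1.7,-3.5],[0,0,0],0.8],[[11.4,-1.7,-3.5],[0,0,0],0.8],[[11.4,-1.7,-3.5],[0,0,0],0.8],[[11.4,-1.7,-3.5],[0,0,0],0.8]])

```text
t: 4.0
tool_pos: [0.5713, -0.154, 0.0932]
tool_rot: [-1.258, 1.176, 1.248]
contact_force: [0.1, -0.3, 0.1]
opening: 0.0689
```

```bash
python3 -c "
from h import *
plan(.569,-.153,.036,93.5)
im=cam('scene');cv2.imwrite('pics/s1.png',cv2.resize(im['pixels'][130:260,130:400],None,fx=2.9,fy=2.9,interpolation=2))"
```

```text
t 4.0 pos [ 0.5713 -0.154   0.0932] zyaw 93.47 F [ 0.1 -0.3  0.1] op 0.06894966885536312
shift [5.72 0.26 0.12] turn [-0.03 -0.11  0.38]
```

View pics/s1.png

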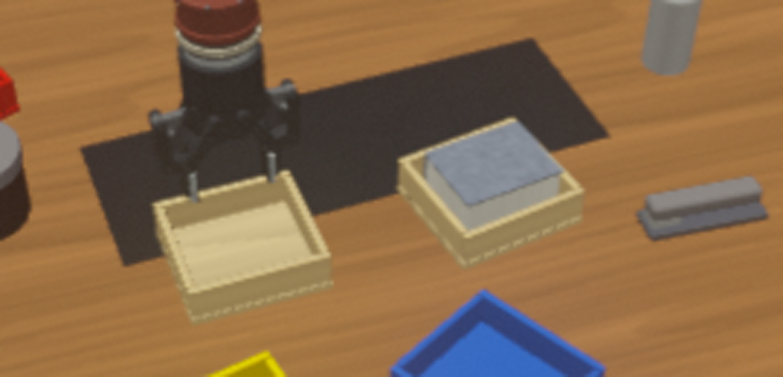

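The fingers sit centred over the empty tray, at crop (193,185) and (271,165). I lower them inside it.

step_arm(moves=[[[2,0.2,0.1],[0,0,0],0.8],[[4,0.2,0.1],[0,0,0.4],0.8],[[5,0.2,0.1],[0,0,0.4],0.8],[[5.8,0.2,0.1],[0,0,0.4],0.8],[[5.8,0.2,0.1],[0,0,0.4],0.8],[[5.8,0.2,0.1],[0,0,0.4],0.8],[[5.8,1.0,0.1],[0,0,0.4],0.8],[[5.8,1.6,0.1],[0,0,0.4],0.8],[[5.8,2.0,0.1],[0,0,0.4],0.8],[[5.8,2.2,0.1],[0,0,0.4],0.8]])

```text
t: 4.88
tool_pos: [0.5487, -0.1544, 0.0352]
tool_rot: [-1.255, 1.182, 1.253]
contact_force: [-0.2, 0.2, 1.1]
opening: 0.0684
```

```bash
python3 -c "
from h import *
plan(.410,-.1636,.034,93.6)"
```

```text
t 4.88 pos [ 0.5487 -0.1544  0.0352] zyaw 93.45 F [-0.2  0.2  1.1] op 0.06844051078294215
shift [ 0.12 13.9  -0.08] turn [-0.15 -0.11 -0.03]
```

step_arm(moves=[[[0,0.3,0],[0,0,0],0.8],[[0,0.8,0],[0,0,0],0.8],[[0,1.5,0],[0,0,0],0.8],[[0,2.3,0],[0,0,0],0.8],[[0,3.1,0],[0,0,0],0.8],[[0,3.9,0],[0,0,0],0.8],[[0,4.7,0],[0,0,0],0.8],[[0,5.5,0],[0,0,0],0.8],[[0,6.3,0],[0,0,0],0.8],[[0,7.0,0],[0,0,0],0.8]])

```text
t: 5.72
tool_pos: [0.4784, -0.1588, 0.0356]
tool_rot: [-1.255, 1.181, 1.252]
contact_force: [3.9, 0.3, 1.8]
opening: 0.0682
```

```bash
python3 -c "
from h import *
plan(.410,-.1636,.035,93.6)
im,d,f=tray('scene',[.53,-.155,.06]);print(d['at'],d['conf'],f)"
```

```text
t 5.72 pos [ 0.4784 -0.1588  0.0356] zyaw 93.44 F [3.9 0.3 1.8] op 0.06821009513974653
shift [ 0.06  6.85 -0.07] turn [-0.16 -0.13  0.03]
[206.1, 200.1] 0.64 (array([ 0.5253, -0.1538,  0.0402]), np.float64(0.115))
```

Contact with about 4 N of drag, and the tray is sliding. I continue the pull.

step_arm(moves=[[[0,0.8,0],[0,0,0],0.8],[[0,1.7,0],[0,0,0],0.8],[[0,2.6,0],[0,0,0],0.8],[[0,3.5,0],[0,0,0],0.8],[[0,4.4,0],[0,0,0],0.8],[[0,5.2,0],[0,0,0],0.8],[[0,5.9,0],[0,0,0],0.8],[[0,6.4,0],[0,0,0],0.8],[[0,6.7,0],[0,0,0],0.8],[[0,6.9,0],[0,0,0],0.8]])

```text
t: 6.65
tool_pos: [0.4073, -0.1624, 0.0345]
tool_rot: [-1.252, 1.184, 1.255]
contact_force: [1.9, -0.5, -0.2]
opening: 0.0688
```

step_arm(moves=[[[0,0,0],[0,0,0],0.8],[[0,-0.6,0],[0,0,0],0.8],[[0,-1.2,0],[0,0,0],0.8],[[0,-1.2,0],[0,0,0],0.8],[[-3,-1.2,0],[0,0,0],0.8],[[-7,-1.2,0],[0,0,0],0.8],[[-11,-1.2,0],[0,0,0],0.8],[[-15,-1.2,0],[0,0,0],1],[[-18,-1.2,0],[0,0,0],1],[[-18,-1.2,0],[0,0,0],1]])

```text
t: 7.48
tool_pos: [0.4233, -0.1633, 0.2228]
tool_rot: [-1.263, 1.181, 1.244]
contact_force: [0.5, -0.4, 1.0]
opening: 0.0855
```

```bash
python3 -c "
from h import *
plan(.422,.390,.215,93.6)
for c in ('scene','top'):
  im,d,f=tray(c,[.456,-.161,.06]);print(d['at'],d['conf'],f)
  if c=='scene':cv2.imwrite('pics/s2.png',cv2.resize(im['pixels'][130:260,130:400],None,fx=2.9,fy=2.9,interpolation=2))"
```

```text
t 7.48 pos [ 0.4233 -0.1633  0.2228] zyaw 93.44 F [ 0.5 -0.4  1. ] op 0.08546192306215727
shift [ 0.34 -3.18 55.25] turn [-0.16 -0.47  0.39]
[200.2, 181.7] 0.71 (array([ 0.4512, -0.158 ,  0.0421]), np.float64(0.056))
[298.5, 228.9] 0.62 (array([ 0.4512, -0.1593,  0.0574]), np.float64(0.65))
```

View pics/s2.png

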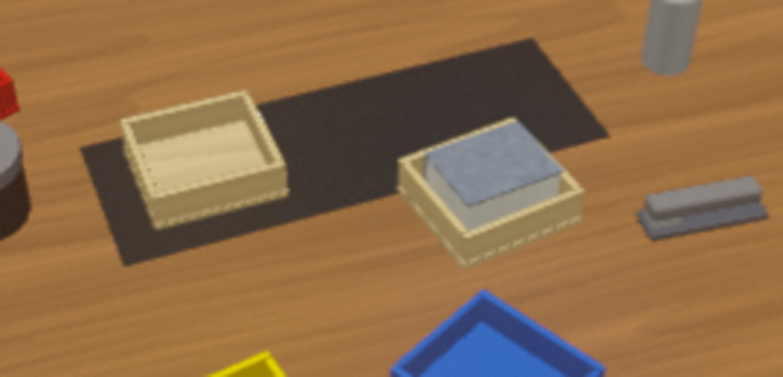

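The tray is wholly on the mat and square: centre (0.451, -0.158), about 5 mm off the mat's mid-line, crop corners (122,120) to (288,190). Now the flask.

step_arm(moves=[[[0,-3.2,55.3],[0,0,0.4],1],[[0,-3.2,55.3],[0,0,0.4],1],[[0,-3.2,55.3],[0,0,0.4],1],[[0,-3.2,55.3],[0,0,0.4],1],[[0,-3.2,55.3],[0,0,0.4],1],[[0,-3.2,55.3],[0,0,0.4],1],[[0,-3.2,55.3],[0,0,0.4],1],[[0,-3.2,55.3],[0,0,0.4],1],[[0,-3.2,55.3],[0,0,0.4],1],[[0,-3.2,55.3],[0,0,0.4],1]])

```text
t: 8.52
tool_pos: [0.4168, 0.2569, 0.2106]
tool_rot: [-1.246, 1.194, 1.266]
contact_force: [2.3, -0.4, 0.1]
opening: 0.0856
```

```bash
python3 -c "
from h import *
plan(.422,.390,.19,93.6)"
```

```text
t 8.52 pos [0.4168 0.2569 0.2106] zyaw 93.46 F [ 2.3 -0.4  0.1] op 0.08555229476099918
shift [ 2.03 -1.36 13.26] turn [-0.14 -0.04 -1.01]
```

step_arm(moves=[[[0,-1.4,13.3],[0,0,-1],1],[[0,-1.4,13.3],[0,0,-1],1],[[0,-1.4,13.3],[0,0,-1],1],[[0,-1.4,13.3],[0,0,-1],1],[[1,-1.4,13.3],[0,0,-1],1],[[2,-1.4,13.3],[0,0,-1],1],[[2,-1.4,13.3],[0,0,-1],1],[[2,-1.4,13.3],[0,0,-1],1],[[2,-1.4,13.3],[0,0,-1],1],[[2,-1.4,13.3],[0,0,-1],1]])

```text
t: 9.35
tool_pos: [0.4229, 0.3895, 0.1908]
tool_rot: [-1.253, 1.181, 1.252]
contact_force: [0.4, -0.4, 0.1]
opening: 0.0854
```

```bash
python3 -c "
from h import *
plan(.422,.390,.116,93.6)
im=cam('scene');cv2.imwrite('pics/s3.png',cv2.resize(im['pixels'][50:180,280:450],None,fx=4,fy=4,interpolation=2))
u=proj(im,[[.422,.39,0],[.422,.39,.13]]);print((u-[280,50])*4)"
```

```text
t 9.35 pos [0.4229 0.3895 0.1908] zyaw 93.37 F [ 0.4 -0.4  0.1] op 0.08540839975317227
shift [7.48 0.09 0.05] turn [-0.23 -0.02  0.03]
[[313.24242363 400.78442024]
 [337.43237504 270.35622712]]
```

View pics/s3.png

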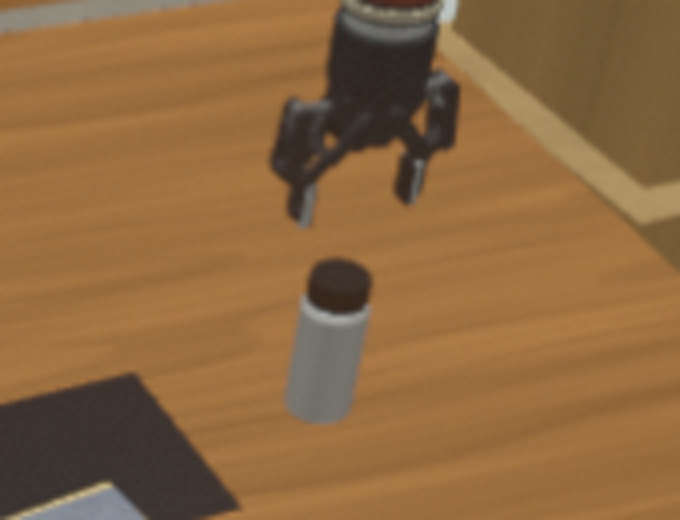

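The fingers are centred over the flask: cap at (338,272), and my projected top at (337,270) agrees. I descend and grip the cap.

step_arm(grip_force=40, moves=[[[2,0,0],[0,0,0],1],[[4,0,0],[0,0,0],1],[[6,0,0],[0,0,0],1],[[7.3,0,0],[0,0,0],1],[[7.3,0,0],[0,0,0],1],[[7.3,0,0],[0,0,0],0.7],[[7.3,0,0],[0,0,0],0.5],[[7.3,0,0],[0,0,0],0.45],[[7.3,0,0],[0,0,0],0.4],[[7.3,0,0],[0,0,0],0.4]])

```text
t: 10.23
tool_pos: [0.4241, 0.3905, 0.1202]
tool_rot: [-1.253, 1.177, 1.25]
contact_force: [0.5, -1.3, 5.8]
opening: 0.0491
```

step_arm(moves=[[[0,0,0],[0,0,0],0.4],[[0,0,0],[0,0,0],0.4],[[0,0,0],[0,0,0],0.4],[[-0.5,0,0],[0,0,0],0.4],[[-1.5,0,0],[0,0,0],0.4],[[-3,0,0],[0,0,0],0.4],[[-5,0,0],[0,0,0],0.4],[[-7,0,0],[0,0,0],0.4],[[-8.5,0,0],[0,0,0],0.4],[[-9,0,0],[0,0,0],0.4]])

```text
t: 11.07
tool_pos: [0.4248, 0.3911, 0.2139]
tool_rot: [-1.253, 1.171, 1.249]
contact_force: [1.6, 0.2, -1.3]
opening: 0.0487
```

```bash
python3 -c "
from h import *
plan(.451,-.158,.215,93.6)
im=cam('scene');cv2.imwrite('pics/s4.png',cv2.resize(im['pixels'][30:180,280:450],None,fx=3.5,fy=3.5,interpolation=2))
o=ctrl.get_obs();u=proj(im,[o['tool_pos']]);print((u-[280,30])*3.5)"
```

```text
t 11.07 pos [0.4248 0.3911 0.2139] zyaw 93.4 F [ 1.6  0.2 -1.3] op 0.048722403888077394
shift [ -0.34   0.64 -54.97] turn [-0.21  0.23  0.47]
[[312.73274632 227.60238833]]
```

View pics/s4.png

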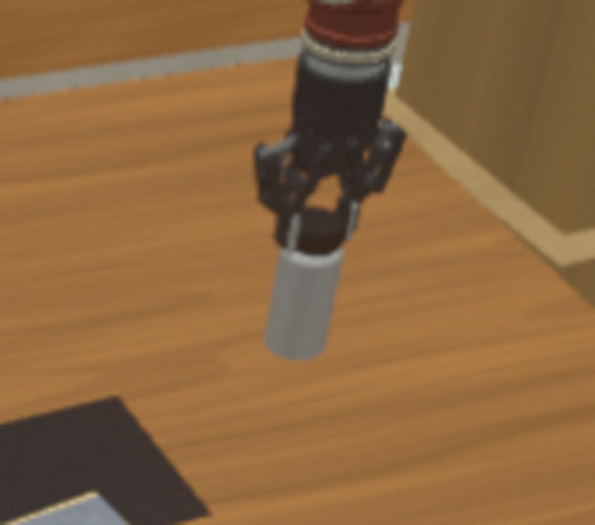

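The flask is held upright by its cap, at crop (310,230), with the opening at 49 mm. I carry it over, foot about 9 cm up.

step_arm(moves=[[[-0.3,0,-2],[0,0,0],0.4],[[-0.3,0,-5],[0,0,0],0.4],[[-0.3,0,-8],[0,0,0],0.4],[[-0.3,0,-11.5],[0,0,0],0.4],[[-0.3,0,-15],[0,0,0],0.4],[[-0.3,0.2,-18.5],[0,0,0],0.4],[[-0.3,0.3,-22],[0,0,0],0.4],[[-0.3,0.4,-25],[0,0,0],0.4],[[-0.3,0.4,-28],[0,0,0],0.4],[[-0.3,0.4,-31],[0,0,0],0.4]])

```text
t: 11.95
tool_pos: [0.4381, 0.08, 0.2139]
tool_rot: [-1.252, 1.173, 1.25]
contact_force: [1.0, 0.5, -2.2]
opening: 0.049
```

```bash
python3 -c "
from h import *
plan(.451,-.158,.215,93.6)"
```

```text
t 11.95 pos [0.4381 0.08   0.2139] zyaw 93.39 F [ 1.   0.5 -2.2] op 0.04904136791332791
shift [ -0.21   0.12 -23.83] turn [-0.21  0.24  0.35]
```

step_arm(moves=[[[-0.2,0.1,-3],[0,0,0],0.4],[[-0.2,0.1,-6],[0,0.2,0.4],0.4],[[-0.2,0.1,-9],[0,0.2,0.4],0.4],[[-0.2,0.1,-12],[0,0.2,0.4],0.4],[[-0.2,0.1,-15],[0,0.2,0.4],0.4],[[-0.2,0.1,-18],[0,0.2,0.4],0.4],[[-0.2,0.1,-20.5],[0,0.2,0.4],0.4],[[-0.2,0.1,-22.5],[0,0.2,0.4],0.4],[[-0.2,0.1,-23.5],[0,0.2,0.4],0.4],[[-0.2,0.1,-23.8],[0,0.2,0.4],0.4]])

```text
t: 12.78
tool_pos: [0.4506, -0.1587, 0.2138]
tool_rot: [-1.249, 1.182, 1.254]
contact_force: [0.3, 0.0, -3.6]
opening: 0.0489
```

```bash
python3 -c "
from h import *
plan(.451,-.158,.129,93.6)
im=cam('scene');cv2.imwrite('pics/s5.png',cv2.resize(im['pixels'][80:230,130:330],None,fx=3.5,fy=3.5,interpolation=2))"
```

```text
t 12.78 pos [ 0.4506 -0.1587  0.2138] zyaw 93.27 F [ 0.3  0.  -3.6] op 0.04890236704008476
shift [ 8.48 -0.06  0.05] turn [-0.33  0.1  -0.15]
```

View pics/s5.png

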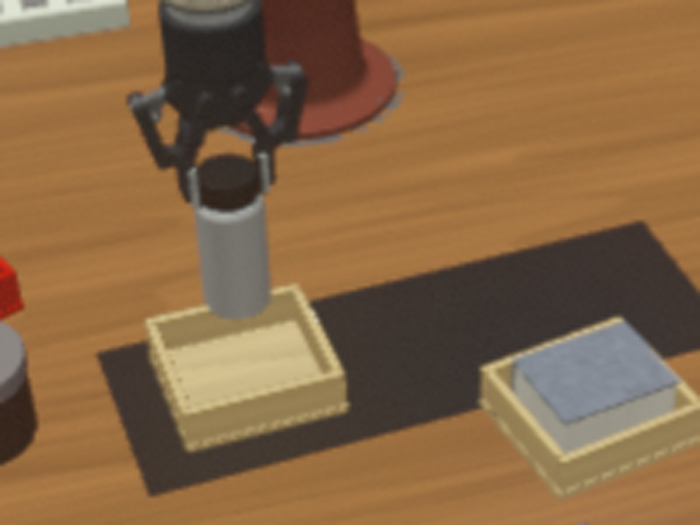

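The flask hangs upright over the tray (foot at (240,310)). I lower it, slowly at the end.

step_arm(moves=[[[1.5,0,0],[0,0,0],0.4],[[3,0,0],[0,0,0],0.4],[[4.5,0,0],[0,0,0],0.4],[[6,0,0],[0,0,0],0.4],[[7,0,0],[0,0,0],0.4],[[7.5,0,0],[0,0,0],0.4],[[7.8,0,0],[0,0,0],0.4],[[8.0,0,0],[0,0,0],0.4],[[8.0,0,0],[0,0,0],0.4],[[8.0,0,0],[0,0,0],0.4]])

```text
t: 13.67
tool_pos: [0.4511, -0.1582, 0.1348]
tool_rot: [-1.25, 1.181, 1.253]
contact_force: [0.2, -0.3, -2.3]
opening: 0.0489
```

step_arm(moves=[[[0.1,0,0],[0,0,0],0.4],[[0.2,0,0],[0,0,0],0.4],[[0.3,0,0],[0,0,0],0.4],[[0.4,0,0],[0,0,0],0.4],[[0.5,0,0],[0,0,0],0.4],[[0.5,0,0],[0,0,0],0.4],[[0.5,0,0],[0,0,0],0.4],[[0.5,0,0],[0,0,0],0.4],[[0.5,0,0],[0,0,0],0.4],[[0.5,0,0],[0,0,0],0.4]])

```text
t: 14.5
tool_pos: [0.4511, -0.1582, 0.1299]
tool_rot: [-1.251, 1.181, 1.253]
contact_force: [0.4, 0.8, -3.0]
opening: 0.0492
```

step_arm(moves=[[[0.05,0,0],[0,0,0],0.4],[[0.1,0,0],[0,0,0],0.4],[[0.1,0,0],[0,0,0],0.4],[[0.15,0,0],[0,0,0],0.4],[[0.15,0,0],[0,0,0],0.4],[[0.2,0,0],[0,0,0],0.4],[[0.2,0,0],[0,0,0],0.4],[[0.2,0,0],[0,0,0],0.4],[[0.2,0,0],[0,0,0],0.4],[[0.2,0,0],[0,0,0],0.4]])

```text
t: 15.33
tool_pos: [0.4513, -0.1582, 0.1283]
tool_rot: [-1.251, 1.181, 1.253]
contact_force: [-0.7, 0.4, -0.1]
opening: 0.0487
```

step_arm(moves=[[[0.05,0,0],[0,0,0],0.4],[[0.1,0,0],[0,0,0],0.4],[[0.1,0,0],[0,0,0],0.4],[[0.1,0,0],[0,0,0],0.4],[[0.1,0,0],[0,0,0],0.4],[[0.1,0,0],[0,0,0],0.4],[[0.1,0,0],[0,0,0],0.4],[[0.1,0,0],[0,0,0],0.4],[[0.1,0,0],[0,0,0],0.4],[[0.1,0,0],[0,0,0],0.4]])

```text
t: 16.17
tool_pos: [0.4516, -0.1583, 0.1282]
tool_rot: [-1.251, 1.181, 1.252]
contact_force: [-2.2, 2.1, 5.7]
opening: 0.0487
```

Firm contact at +5.7 N, so the flask stands on the tray floor. I release and lift straight up.

step_arm(moves=[[[-0.05,0,0],[0,0,0],0.5],[[-0.05,0,0],[0,0,0],0.6],[[-0.05,0,0],[0,0,0],0.7],[[-0.05,0,0],[0,0,0],0.85],[[-0.05,0,0],[0,0,0],1],[[-0.05,0,0],[0,0,0],1],[[-0.05,0,0],[0,0,0],1],[[-1,0,0],[0,0,0],1],[[-3,0,0],[0,0,0],1],[[-5,0,0],[0,0,0],1]])

```text
t: 17.0
tool_pos: [0.4511, -0.1581, 0.1785]
tool_rot: [-1.25, 1.181, 1.254]
contact_force: [-0.1, -0.9, 0.2]
opening: 0.0856
```

step_arm(moves=[[[-2,0,0],[0,0,0],1],[[-4,0,0],[0,0,0],1],[[-7,0,0],[0,0,0],1],[[-10,0,0],[0,0,0],1],[[-12,0,0],[0,0,0],1],[[-13,0,0],[0,0,0],1],[[-13,0,0],[0,0,0],1],[[-13,0,0],[0,0,0],1],[[-13,0,0],[0,0,0],1],[[-13,0,0],[0,0,0],1]])

```text
t: 17.83
tool_pos: [0.4506, -0.1579, 0.3062]
tool_rot: [-1.247, 1.182, 1.257]
contact_force: [0.1, -0.7, 0.3]
opening: 0.0855
```

```bash
python3 -c "
from h import *
plan(.451,-.158,.3,93.6)
im,d,f=tray('scene',[.451,-.158,.06]);print(d['at'],d['conf'],f)
cv2.imwrite('pics/s6.png',cv2.resize(im['pixels'][60:260,90:410],None,fx=2.4,fy=2.4,interpolation=2))
u=proj(im,[[.451,-.158,.008],[.451,-.158,.138]]);print((u-[90,60])*2.4)"
```

```text
t 17.83 pos [ 0.4506 -0.1579  0.3062] zyaw 93.32 F [ 0.1 -0.7  0.3] op 0.08548177785649884
shift [ 0.62 -0.05 -0.01] turn [-0.28  0.22 -0.28]
[202.0, 190.5] 0.84 (array([ 0.4551, -0.1585,  0.062 ]), np.float64(0.279))
[[263.27727129 304.03973492]
 [255.40440505 222.70725428]]
```

View pics/s6.png

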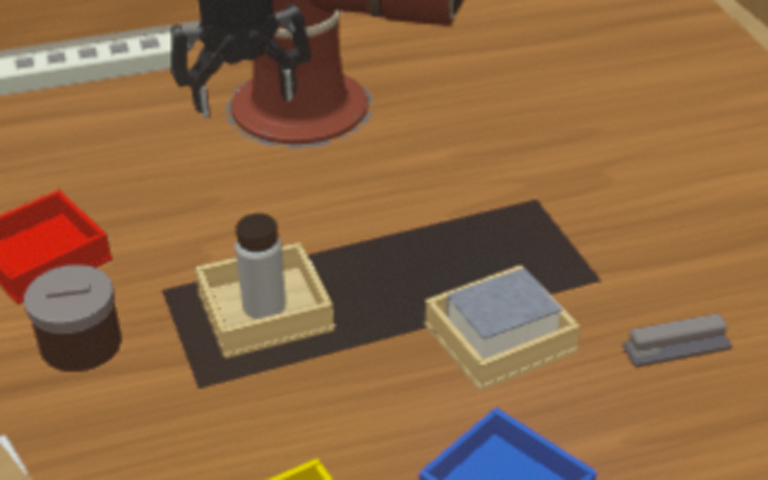

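The flask stands upright in the tray, with its cap at (257,228), close to the expected (255,223). The tray is wholly on the mat, the jar, book tray and stapler are unmoved, and the gripper is clear. I hand the job in.

```bash
python3 -c "
from h import *
print(ctrl.finish_job())"
```

```text
the job is handed in; nothing more can be done
None
```

The empty plywood tray is on the mat with the flask standing upright in it. I handed the job in at about 18 s of the 61 s allowed. The hand-in reports no verdict.

- **Tray:** I pulled it along the desk with the open fingers against the inside of its near wall, instead of hooking the far wall. The drag was about 4 N and nothing was lifted. Before the flask went in, the tray's centre was about 5 mm off the mat's mid-line and its angle within about 0.02 rad of the mat's.
- **Flask:** I gripped it by the cap, lowered it in small steps until I felt contact (about 6 N), then released it and lifted straight up.
- **Last checks:** The final picture shows the flask upright in the tray, the tray wholly on the mat, and the gripper clear. The jar, the book with its tray, and the stapler look unmoved by eye; I did not re-measure them.
- **Weaker measurements:** Two later position fits of the tray were poor. The top-camera fit after the pull was poor, probably because the arm was in the way, and so was the final scene fit, where the flask hides part of the tray. Both centres still agreed with the good fit to within 4 mm.
- **Picture budget:** I viewed 8 of the 10 pictures.

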